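# Size a brush handle in the brass hole gauge

### The arm

A 6-joint arm with a two-finger parallel gripper is mounted at the origin on the work surface. World frame = base frame: x ahead of the robot, y to its left, z up, the work surface at z = 0. Lengths are in m, angles in rad, forces in N, time in s.
With the tool pointing down it reaches from about 0.275 to 0.825 m from the base axis. Payload 4.9 kg.
Tool frame: the origin (TCP) lies between the finger pads; the fingertips stand 8 mm ahead of it and the grasp point (between the pads) lies 11 mm behind it; z points along the fingers, y is the line along which they close (so a half turn about z gives the same grasp; the last joint's range is limited). The gripper opens to 85 mm and grips with 20 to 120 N. Pads are 22 mm wide; open, the fingers measure 114 mm over their backs; the gripper's body (76 mm by 85 mm) begins 54 mm behind the grasp point. The pads swing forward as they close: fully open they stand 13 mm farther back than shut.
Start: joints at [1.149, 0.326, -0.193, 1.052, 0, 1.437], TCP at [0.156, 0.527, 0.208] pointing down, gripper open.
Joint ranges: [-2.65, 2.65], [-0.97, 1.79], [-1.3, 1.35], [-1.93, 2.1], [-1.47, 1.37], [-3.14, 3.14]. Speed limits (rad/s): [2.57, 2.57, 3.14, 3.14, 3.14, 3.14].

### API

Orientations are given as a 3x3 rotation matrix whose columns are the frame's x, y, z axes.
In Python, from rig import read_state, vision, robot gives the robot as it stands.
- The arm moves only by the tool jog_arm, never from a script. Its argument "plan" is a list of rows, each a list of 7 numbers: the shift along the tool's x, y, z in units of 60 mm (1.0 is 60 mm), then the turn, a rotation vector about the tool's x, y, z in units of 5 degrees (1.0 is 5 degrees), then the closure, from -1 (fully open) to 1 (shut). A call has 1 to 20 rows; each row shifts and turns the commanded pose from where the row before left it, along the tool's axes as they then stand; what a row does not reach is not made up. A row lasts 1/8 s, in which the tool goes at most 62.5 mm and 10.7 degrees, less where a joint would pass 70% of its speed; a pose out of reach is approached as far as the arm can. A call is refused whole if a number of a shift passes 1 or a number of a turn 1, either way. A call with a gripper value outside its range is refused whole. The fingers move at their own pace and stop on an object; "newtons" is the grip in N (left out, the last holds). Time passes only in rows, so rows that do not move let the fingers close. It gives the time, the measured TCP pose, the force, the opening and the grip force at its end, in the units of the state.
- read_state(): the state, without advancing time (a new reading comes with each control period).
- vision.get_image(name): name is "scene" or "top" or "wrist"; returns a dict with "img" (480x640x3 uint8, blue, green, red), "depth" (480x640 float32, m along the optical axis (not along the pixel's ray), 0 where there is no reading), "fx", "fy", "cx", "cy" (pixels), "view" (4x4, takes a point from world to camera coordinates). Camera axes: x right, y down, z forward; pixel columns grow to the right and rows downward; lengths in m; the calibration is good to about 2 mm. A picture is of the moment at which its call begins.
- robot.finish_job(): hands the job in; it is judged then, once.
The state is a dict: "time_s": time; "qpos": joint angles; "qvel": joint speeds; "effort": joint torques, N m; "tcp_pos": TCP position; "ee_rot": TCP orientation; "wrist_force": force on the tool from outside, world axes, zero at the start; "wrist_torque": the same for the moment, N m; "grip_width": finger opening in m; "gripper_force": force on a finger pad.
Only numpy, scipy, OpenCV 4.12 (cv2) and the standard library are available. Lean on these libraries where they do the work, as an engineer would, in place of code of your own. Each camera call takes 0.05 s, during which the arm holds its last target. There are 200 camera calls.

### The job

Find the size of the brush handle that stands in the small red stand: try its foot in the holes of the brass gauge plate, starting at the smallest and going one hole at a time towards the largest, with a light push of a few newtons (40 N would spoil it), until you come to the first hole that lets it through; do not put it into a larger hole than that. Push it gently right home there, its head resting on the plate, let go and leave it standing; leave the two handles in the wooden rack and everything else on the desk alone.

Things in the scene. Friction and masses are not known exactly. Their poses are not given: they have to be found in the camera images.
- gauge: fixed gauge: brass plate 60 (x) x 200 (y) x 12 mm on end cheeks, its top 85 mm above the desk; origin: centre of the underside on the desk. Four round holes at x = 0, y = -69, -23, 23, 69 mm, 13, 16, 19, 22 mm across, marked by 1 to 4 red dots. A handle has 1.2 mm play in its own hole, is 1.8 mm too thick for the next smaller. Rigid: over 40 N at any moment fails
- hole0 (a point): centre of the mouth of hole 0 of the gauge, the smallest, 13 mm across (on the top face, 85 mm above the desk; z up). A fitting handle set down over 1 mm off centre is stopped by the rim too: feel some 3 mm around before calling it too small; it sinks up to 1 mm deeper the nearer it is to the centre. Dragged while pressed, it skews in the hand
- hole1 (a point): centre of the mouth of hole 1 of the gauge, 16 mm across (on the top face, 85 mm above the desk; z up). A fitting handle set down over 1 mm off centre is stopped by the rim too: feel some 3 mm around before calling it too small; it sinks up to 1 mm deeper the nearer it is to the centre. Dragged while pressed, it skews in the hand
- hole2 (a point): centre of the mouth of hole 2 of the gauge, 19 mm across (on the top face, 85 mm above the desk; z up). A fitting handle set down over 1 mm off centre is stopped by the rim too: feel some 3 mm around before calling it too small; it sinks up to 1 mm deeper the nearer it is to the centre. Dragged while pressed, it skews in the hand
- hole3 (a point): centre of the mouth of hole 3 of the gauge, the largest, 22 mm across (on the top face, 85 mm above the desk; z up). A fitting handle set down over 1 mm off centre is stopped by the rim too: feel some 3 mm around before calling it too small; it sinks up to 1 mm deeper the nearer it is to the centre. Dragged while pressed, it skews in the hand
- stand: fixed red block 50 x 50 x 50 mm with one square pocket 26 mm wide and 40 mm deep; origin: centre of its underside, z up. Holds the handle to be gauged
- rack: fixed wooden block 50 (x) x 120 (y) x 50 mm with two square pockets 26 mm wide and 40 mm deep at y = -35 and 35 mm; origin: centre of its underside, z up. Holds the two handles to be left alone
- handle_a: one of three loose brush handles alike but for the shank: 14.8, 17.8 or 20.8 mm thick, not told which. Origin: centre of the foot, z up the handle. Pale round shank 70 mm long, foot edge bevelled 1 mm; above it a round head 26 mm across, 45 mm tall: a 3 mm brass collar (the shoulder), then dark wood. About 60 g. Stands in the red stand or the rack (which varies), foot 10 mm above the desk
- handle_b: one of three loose brush handles alike but for the shank: 14.8, 17.8 or 20.8 mm thick, not told which. Origin: centre of the foot, z up the handle. Pale round shank 70 mm long, foot edge bevelled 1 mm; above it a round head 26 mm across, 45 mm tall: a 3 mm brass collar (the shoulder), then dark wood. About 60 g. Stands in the red stand or the rack (which varies), foot 10 mm above the desk
- handle_c: one of three loose brush handles alike but for the shank: 14.8, 17.8 or 20.8 mm thick, not told which. Origin: centre of the foot, z up the handle. Pale round shank 70 mm long, foot edge bevelled 1 mm; above it a round head 26 mm across, 45 mm tall: a 3 mm brass collar (the shoulder), then dark wood. About 60 g. Stands in the red stand or the rack (which varies), foot 10 mm above the desk
- flask: brushed steel drinking flask, 66 mm across, 170 mm tall; origin: centre of its underside; to be left alone
- tea_box: yellow cardboard box, 90 x 60 x 30 mm; origin: centre of its underside; to be left alone
- seal: reddish stone seal, 28 x 28 x 62 mm, standing; origin: centre of its underside; to be left alone
- paperweight: dark steel bar, 30 x 160 x 16 mm; origin: centre of its underside; to be left alone
- bowl: white ceramic bowl, 110 mm across, 45 mm tall; origin: centre of its underside; to be left alone
- mouse: black computer mouse, 100 x 58 x 30 mm; origin: centre of its underside; to be left alone
There are look-alikes about, which are no part of the job. What is shaped like the handle_a but blue or orange is not meant.

How it is judged:
By the outcome, as a careful person would: the job done as asked, in the order asked, and still so for the second after the job is handed in, with the robot touching nothing.
It also fails if it takes over 72 s, if anything falls off the work surface, if the arm or the gripper's body presses on something with over 40 N, if the wrist force passes 120 N, or if a joint passes its speed limit or range.

## Working session

There is one attempt and no reset: what is moved stays moved. The work goes in short steps, Python scripts to look and compute and a tool call to move; the robot and the scene stay as the last step left them, time stands still between calls to the robot, and variables do not carry over. Pictures are saved under pics/ and viewed, at most 10 in all, crops included, and the job is handed in when it is done.

Besides the shell and the picture viewer there is one more tool, called after "Call:" as name(argument=value, ...), one argument or row to a line, values as JSON. jog_arm: Moves the arm, as the interface text tells. Its arguments: {"type":"object","properties":{"plan":{"type":"array","items":{"type":"array","items":{"type":"number"}}},"newtons":{"type":"number"}},"required":["plan"]}

```bash
ls; mkdir -p pics; cat > h.py <<'E'
import numpy as np, cv2
from rig import read_state, vision, robot
def snap(n,f=None):
    d=vision.get_image(n)
    np.savez(f'/tmp/{n}.npz',**d)
    if f: cv2.imwrite(f'pics/{f}.png',d['img'])
    return d
def cloud(d):
    v,u=np.mgrid[:480,:640]; z=d['depth']
    P=np.stack([(u-d['cx'])/d['fx']*z,(v-d['cy'])/d['fy']*z,z],-1)
    V=d['view']; return (P-V[:3,3])@V[:3,:3]
def ray(d,u,v,h):
    V=d['view'];R=V[:3,:3];c=-R.T@V[:3,3]
    r=R.T@np.array([(u-d['cx'])/d['fx'],(v-d['cy'])/d['fy'],1.])
    return c+r*(h-c[2])/r[2]
E
python3 - <<'E'
from h import *
for n in('top','scene'):
    d=snap(n,n+'0'); V=d['view']; print(n,d['fx'],d['cx'],d['cy'],-V[:3,:3].T@V[:3,3],V[:3,:3].round(3).tolist())
s=read_state();print({k:np.round(v,4).tolist() for k,v in s.items()})
E
```

```text
pics
top 505.10760516640977 313.01385731280504 234.57271401976718 [0.41200875 0.08506959 1.2097896 ] [[0.028, -1.0, 0.003], [-0.987, -0.029, -0.157], [0.157, 0.002, -0.988]]
scene 504.89973838464044 318.6268793554839 232.8158804927177 [0.96681811 0.77892839 0.75693104] [[-0.874, 0.486, 0.019], [0.303, 0.573, -0.761], [-0.381, -0.66, -0.648]]
{'time_s': 0.1, 'qpos': [1.1488, 0.3269, -0.1935, 1.052, -0.0, 1.4366], 'qvel': [0.0, -0.003, 0.0029, 0.0012, -0.0005, -0.0009], 'effort': [-0.0002, -44.4241, 26.3038, 0.0079, -0.0003, -0.0], 'tcp_pos': [0.1559, 0.5269, 0.207], 'ee_rot': [[-0.9589, 0.2838, -0.0006], [0.2838, 0.9589, -0.0014], [0.0002, -0.0015, -1.0]], 'wrist_force': [-0.37, 0.4646, 0.0374], 'wrist_torque': [-0.0064, -0.0191, 0.0311], 'gripper_force': 0.0, 'grip_width': 0.0858}
```

View pics/top0.png

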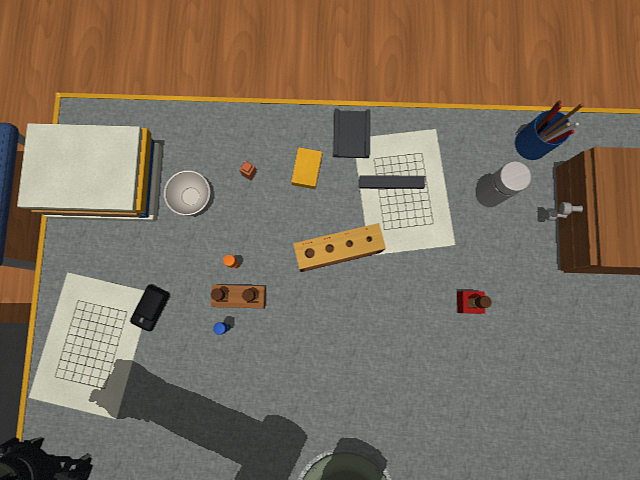

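View pics/scene0.png

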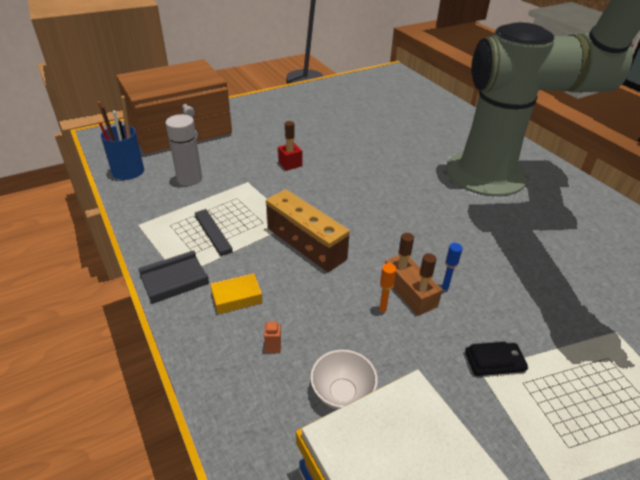

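The top view shows the red stand at (473,302) with the handle's dark head at (483,301). The brass gauge runs from hole 3 at (310,253) to hole 0 at (378,239), and the wooden rack with its two handles is at (238,296). The scene view shows the same things, with the orange and blue look-alikes beside the rack.

```bash
cat > m.py <<'E'
from h import *
from scipy import ndimage as ni
def holes(d,P=None,c0=(0.49,0.03),r=0.2,ztop=0.085):
    """hole centres: dark blobs inside the brass plate's top outline"""
    P=cloud(d); ok=d['depth']>0
    m=ok&(abs(P[...,2]-ztop)<0.006)&(np.hypot(P[...,0]-c0[0],P[...,1]-c0[1])<r)
    hsv=cv2.cvtColor(d['img'],cv2.COLOR_BGR2HSV)
    m&=(hsv[...,0]>12)&(hsv[...,0]<32)&(hsv[...,1]>90)&(hsv[...,2]>90)
    lab,n=ni.label(m); 
    if n==0: return m,None,[]
    k=1+np.argmax(ni.sum(m,lab,range(1,n+1))); m=(lab==k)
    cs,hi=cv2.findContours(m.astype(np.uint8),cv2.RETR_CCOMP,cv2.CHAIN_APPROX_NONE)
    out=[];big=None
    for c,h in zip(cs,hi[0]):
        a=cv2.contourArea(c)
        if h[3]<0: 
            if big is None or a>cv2.contourArea(big): big=c
        elif a>12:
            e=cv2.fitEllipse(c) if len(c)>5 else (c.mean(0)[0],(0,0),0)
            out.append((e[0],e[1]))
    return m,big,out
E
python3 - <<'E'
from m import *
for n in('top','scene'):
    d=dict(np.load(f'/tmp/{n}.npz'));P=cloud(d)
    m,big,o=holes(d)
    print(n,m.sum(),'z',np.median(P[m][:,2]) if m.any() else 0)
    z=np.median(P[m][:,2])
    for c,e in o: print(np.round(c,1),np.round(e,1),ray(d,*c,z)[:2].round(4))
    r=cv2.minAreaRect(np.array([ray(d,*p[0],z)[:2] for p in big],np.float32)); print('rect',r)
    hsv=cv2.cvtColor(d['img'],cv2.COLOR_BGR2HSV)
    red=((hsv[...,0]<6)|(hsv[...,0]>174))&(hsv[...,1]>170)&(hsv[...,2]>50)&(P[...,1]<-0.1)&(P[...,1]>-.45)
    tr=red&(P[...,2]>.044)&(P[...,2]<.056); print('stand',tr.sum(),P[tr].mean(0),P[tr].min(0),P[tr].max(0))
    c=P[tr].mean(0)
    hd=(np.hypot(P[...,0]-c[0],P[...,1]-c[1])<.06)&(P[...,2]>.08)&(d['depth']>0)
    q=P[hd];print('head',len(q),q.min(0),q.max(0)); t=q[q[:,2]>np.percentile(q[:,2],60)];print(t.mean(0),(t.min(0)+t.max(0))/2)
E
```

```text
top 2128 z 0.08486004310533973
[309.6 252.7] [10.4 11. ] [0.5498 0.0939]
[329.6 248. ] [8.6 9.5] [0.5618 0.0493]
[349.3 243.2] [7.5 8. ] [0.5739 0.0051]
[369.1 238.5] [6.3 6.8] [ 0.5859 -0.0392]
rect ((0.5679685473442078, 0.027533330023288727), (0.06042248383164406, 0.19841353595256805), 15.19333267211914)
stand 277 [ 0.45301186 -0.27721341  0.04960882] [ 0.42864579 -0.3062385   0.04422128] [ 0.47706814 -0.25759463  0.05585424]
head 183 [ 0.43942685 -0.29747087  0.08048794] [ 0.4640493  -0.27183093  0.12923716]
[ 0.45042594 -0.28450604  0.12577272] [ 0.4511165  -0.28438253  0.12671145]
scene 1764 z 0.08596829430580541
[328.6 230.2] [ 5.9 10.4] [0.5503 0.0984]
[312.9 219.9] [4.9 8.7] [0.5628 0.0538]
[297.7 210.4] [3.1 6.9] [0.5764 0.0099]
rect ((0.569206953048706, 0.03221149742603302), (0.067586749792099, 0.20581771433353424), 15.251422882080078)
stand 142 [ 0.45705018 -0.27168854  0.05015522] [ 0.42981464 -0.30034261  0.04400536] [ 0.47859427 -0.2526469   0.05513189]
head 176 [ 0.43579779 -0.29259774  0.08005456] [ 0.46415291 -0.26815221  0.12897105]
[ 0.45284045 -0.27897083  0.12309568] [ 0.45105138 -0.28037498  0.12149637]
```

Call:
jog_arm(
  plan=[
    [0,0,-0.2,0,0,-0.906,-1],
    [0,0,-0.2,0,0,-0.906,-1],
    [0,0,-0.2,0,0,-0.906,-1],
    [0,0,-0.2,0,0,-0.906,-1],
    [0,0,-0.2,0,0,-0.906,-1],
    [0,0,-0.2,0,0,-0.906,-1],
    [0,0,-0.2,0,0,-0.906,-1],
    [-0.34,-0.75,0,0,0,0,-1],
    [-0.34,-0.75,0,0,0,0,-1],
    [-0.34,-0.75,0,0,0,0,-1],
    [-0.34,-0.75,0,0,0,0,-1],
    [-0.34,-0.75,0,0,0,0,-1],
    [-0.34,-0.75,0,0,0,0,-1],
    [-0.34,-0.75,0,0,0,0,-1],
    [-0.34,-0.75,0,0,0,0,-1],
    [-0.34,-0.75,0,0,0,0,-1],
    [-0.34,-0.75,0,0,0,0,-1],
    [-0.34,-0.75,0,0,0,0,-1],
    [-0.34,-0.75,0,0,0,0,-1],
    [0,0,0,0,0,0,-1],
  ],
)

```text
time_s: 2.6
tcp_pos: [0.5355, 0.068, 0.2906]
ee_rot: [[-0.966, -0.258, -0.001], [-0.258, 0.966, -0.0], [0.001, -0.0, -1.0]]
wrist_force: [-0.9, 0.4, -1.0]
grip_width: 0.0852
gripper_force: 0.0
```

```bash
python3 - <<'E'
from m import *
d=snap('wrist','w1');V=d['view'];print(d['fx'],-V[:3,:3].T@V[:3,3],V[2,:3])
P=cloud(d)
m,big,o=holes(d,c0=(.568,.028));z=np.median(P[m][:,2]);print(m.sum(),z)
for c,e in o: print(np.round(c,1),np.round(e,1),ray(d,*c,.085)[:2].round(4))
E
```

```text
360.2490555355927 [0.46306231 0.04921372 0.45742842] [ 0.28430035  0.07495741 -0.95580055]
9548 0.08547294174311332
[211.9 224.9] [10.2 13.2] [ 0.5846 -0.0375]
[254.6 224.8] [13.4 15.8] [0.5727 0.0065]
[297.4 224.6] [16.8 18.4] [0.5607 0.0505]
[340.3 224.5] [19.3 20.9] [0.5488 0.0946]
```

View pics/w1.png

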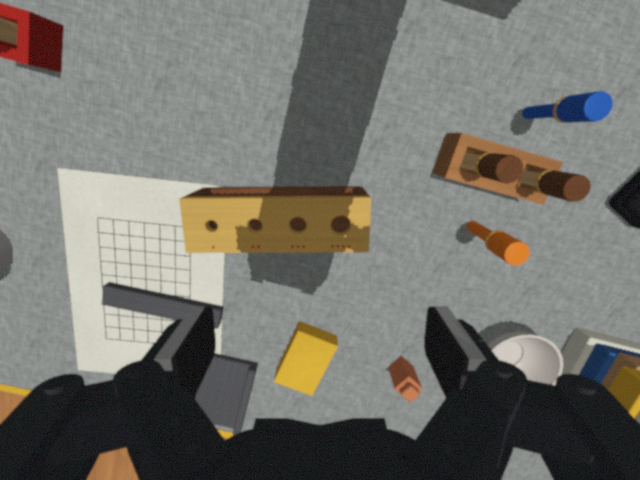

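The wrist view shows the plate with its holes on row 225, at columns 212, 255, 297 and 340. The rack is at the upper right and the red stand at the upper left. Next I move over to the stand.

Call:
jog_arm(
  plan=[
    [0.36,-0.66,0,0,0,0,-1],
    [0.36,-0.66,0,0,0,0,-1],
    [0.36,-0.66,0,0,0,0,-1],
    [0.36,-0.66,0,0,0,0,-1],
    [0.36,-0.66,0,0,0,0,-1],
    [0.36,-0.66,0,0,0,0,-1],
    [0.36,-0.66,0,0,0,0,-1],
    [0.36,-0.66,0,0,0,0,-1],
    [0,0,0,0,0,0,-1],
    [0,0,0,0,0,0,-1],
  ],
)

```text
time_s: 3.9
tcp_pos: [0.4504, -0.279, 0.2916]
ee_rot: [[-0.965, -0.263, -0.0], [-0.263, 0.965, 0.001], [0.0, 0.001, -1.0]]
wrist_force: [1.1, 0.7, 0.7]
grip_width: 0.0854
gripper_force: 0.0
```

```bash
python3 - <<'E'
from m import *
s=read_state();print(s['tcp_pos'])
d=snap('wrist','w2');P=cloud(d)
q=(d['depth']>0)&(np.hypot(P[...,0]-.451,P[...,1]+.284)<.05)&(P[...,2]>.06)&(P[...,2]<.14)
v,u=np.nonzero(q);print(q.sum(),u.min(),u.max(),v.min(),v.max(),P[q].min(0),P[q].max(0))
t=q&(P[...,2]>.121);print('top',P[t].mean(0),(P[t].min(0)+P[t].max(0))/2,np.median(P[t][:,2]))
cs,_=cv2.findContours(t.astype(np.uint8),0,1);c=max(cs,key=cv2.contourArea);e=cv2.fitEllipse(c);print(e,ray(d,*e[0],.125))
for a,b in((.06,.075),(.083,.1),(.1,.12)):
    k=q&(P[...,2]>a)&(P[...,2]<b)
    if k.any(): print(a,(P[k].min(0)+P[k].max(0))/2,P[k].max(0)-P[k].min(0))
E
```

```text
[ 0.45042953 -0.2790177   0.29159223]
740 300 327 192 225 [ 0.43779305 -0.29745291  0.06271444] [ 0.46315574 -0.27177388  0.12792567]
top [ 0.45011051 -0.28461292  0.12530135] [ 0.45063669 -0.28450514  0.12451817] 0.1253683500104431
((313.51080322265625, 212.44375610351562), (25.74493408203125, 26.091766357421875), 119.17755126953125) [ 0.45013311 -0.28459094  0.125     ]
0.06 [ 0.44040417 -0.28423212  0.06271444] [0. 0. 0.]
0.083 [ 0.44454937 -0.28522003  0.0915798 ] [0.01331453 0.02446577 0.01669274]
0.1 [ 0.44443735 -0.28535466  0.1099855 ] [0.01307086 0.02376271 0.01960952]
```

View pics/w2.png

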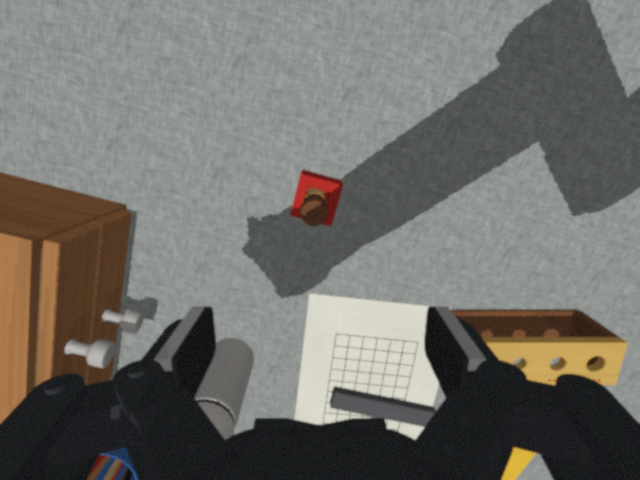

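The wrist view shows the red stand at (318,198), with the dark head's top centred at (313.5,212.4). That casts to (0.450, -0.2846, 0.125), which agrees with the top view to under 1 mm and matches the expected height. I descend and grip.

Call:
jog_arm(
  plan=[
    [0.03,-0.09,0.4,0,0,0,-1],
    [0,0,0.5,0,0,0,-1],
    [0,0,0.5,0,0,0,-1],
    [0,0,0.5,0,0,0,-1],
    [0,0,0.5,0,0,0,-1],
    [0,0,0.5,0,0,0,-1],
    [0,0,0.34,0,0,0,-1],
    [0,0,0,0,0,0,-1],
    [0,0,0,0,0,0,-1],
  ],
)

```text
time_s: 5.08
tcp_pos: [0.451, -0.2856, 0.0983]
ee_rot: [[-0.965, -0.264, 0.001], [-0.264, 0.965, -0.001], [-0.001, -0.001, -1.0]]
wrist_force: [0.1, -0.0, -0.1]
grip_width: 0.0856
gripper_force: 0.0
```

Call:
jog_arm(
  plan=[
    [0,0,0,0,0,0,1],
    [0,0,0,0,0,0,1],
    [0,0,0,0,0,0,1],
    [0,0,0,0,0,0,1],
    [0,0,0,0,0,0,1],
    [0,0,0,0,0,0,1],
    [0,0,0,0,0,0,1],
    [0,0,0,0,0,0,1],
  ],
  newtons=60,
)

```text
time_s: 6.08
tcp_pos: [0.4507, -0.2865, 0.098]
ee_rot: [[-0.965, -0.262, 0.001], [-0.262, 0.965, -0.001], [-0.001, -0.001, -1.0]]
wrist_force: [-0.0, 0.7, 5.9]
grip_width: 0.0216
gripper_force: 58.6
```

Call:
jog_arm(
  plan=[
    [0,0,-0.3,0,0,0,1],
    [0,0,-0.4,0,0,0,1],
    [0,0,-0.4,0,0,0,1],
    [0,0,-0.4,0,0,0,1],
    [0,0,-0.4,0,0,0,1],
    [0,0,-0.1,0,0,0,1],
    [0,0,0,0,0,0,1],
    [0,0,0,0,0,0,1],
  ],
)

```text
time_s: 7.08
tcp_pos: [0.4496, -0.2856, 0.216]
ee_rot: [[-0.965, -0.262, -0.002], [-0.262, 0.965, 0.001], [0.001, 0.002, -1.0]]
wrist_force: [1.1, 0.4, -1.3]
grip_width: 0.0214
gripper_force: 58.8
```

```bash
python3 - <<'E'
from m import *
s=read_state();print(s['tcp_pos'],s['grip_width'],s['wrist_force'])
d=snap('wrist');e=snap('scene')
V=e['view'];p=V[:3,:3]@np.array(s['tcp_pos'])+V[:3,3];u=int(e['fx']*p[0]/p[2]+e['cx']);v=int(e['fy']*p[1]/p[2]+e['cy']);print(u,v)
c=e['img'][max(v-60,0):v+60,max(u-50,0):u+50]
c=cv2.resize(c,(400,480),interpolation=2)
w=d['img'][240:480,220:420];w=cv2.resize(w,(400,480),interpolation=2)
cv2.imwrite('pics/g1.png',np.hstack([w,c]))
E
```

```text
[ 0.44959194 -0.28564701  0.21603441] 0.021407457516240076 [ 1.13549128  0.38631031 -1.29068174]
288 89
```

View pics/g1.png

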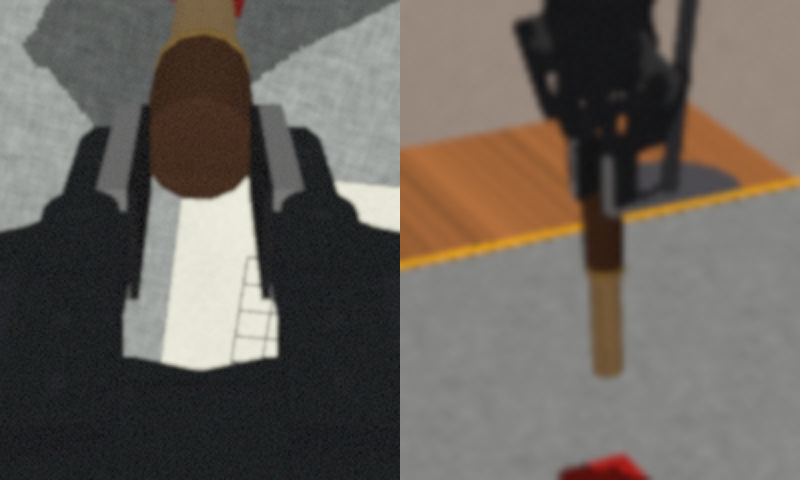

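The crop shows the handle held upright by its head, and it is clear of the stand. I carry it over hole 0.

Call:
jog_arm(
  plan=[
    [-0.4,0.42,0,0,0,0,1],
    [-0.5,0.52,0,0,0,0,1],
    [-0.5,0.52,0,0,0,0,1],
    [-0.5,0.52,0,0,0,0,1],
    [-0.5,0.52,0,0,0,0,1],
    [-0.5,0.52,0,0,0,0,1],
    [-0.36,0.36,0.15,0,0,0,1],
    [0,0,0.15,0,0,0,1],
    [0,0,0.1,0,0,0,1],
    [0,0,0,0,0,0,1],
    [0,0,0,0,0,0,1],
    [0,0,0,0,0,0,1],
  ],
)

```text
time_s: 8.68
tcp_pos: [0.5858, -0.0397, 0.1938]
ee_rot: [[-0.965, -0.262, 0.001], [-0.262, 0.965, -0.0], [-0.001, -0.0, -1.0]]
wrist_force: [-0.3, 1.2, -0.9]
grip_width: 0.0215
gripper_force: 58.9
```

```bash
cat > foot.py <<'E'
from m import *
from scipy.optimize import least_squares
def foot(n,tcp,rmax=.02,lo=.055,hi=.08):
    """cylinder fit to the shank's depth points; returns foot centre, radius, tilt, lowest z"""
    d=snap(n);P=cloud(d)
    q=(d['depth']>0)&(np.hypot(P[...,0]-tcp[0],P[...,1]-tcp[1])<rmax)&(P[...,2]<tcp[2]-lo)&(P[...,2]>tcp[2]-hi)
    X=P[q]; zc=tcp[2]-.088
    f=lambda p:np.hypot(X[:,0]-p[0]-p[2]*(X[:,2]-zc),X[:,1]-p[1]-p[3]*(X[:,2]-zc))-p[4]
    r=least_squares(f,[tcp[0],tcp[1],0,0,.009],loss='soft_l1',f_scale=.001)
    q2=(d['depth']>0)&(np.hypot(P[...,0]-r.x[0],P[...,1]-r.x[1])<.012)&(P[...,2]<tcp[2]-.05)
    return d,P,len(X),r.x,np.sort(P[q2][:,2])
E
python3 - <<'E'
from foot import *
s=read_state();t=s['tcp_pos'];print(t,s['wrist_force'])
for n in('wrist','scene','top'):
    d,P,k,x,z=foot(n,t);print(n,k,x.round(4),z[[0,len(z)//50]] if len(z) else '')
    m,big,o=holes(d,c0=(.568,.028))
    for c,e in o: print('  ',np.round(c,1),np.round(e,1),ray(d,*c,.085)[:2].round(4))
E
```

```text
[ 0.585821   -0.03970845  0.19376645] [-0.26952801  1.19729301 -0.88197531]
wrist 283 [ 0.5863 -0.0377  0.0045 -0.0111  0.0101] [0.08375296 0.08434812]
   [374.4 258.1] [3.9 5. ] [0.5967 0.0095]
   [378.7 229.5] [17.9 20.3] [0.573  0.0055]
   [436.  229.5] [20.3 24.4] [0.5611 0.0493]
   [493.4 229.5] [22.6 28.2] [0.5492 0.0931]
scene 88 [ 0.5849 -0.0381  0.027   0.0167  0.0099] [0.0043174 0.0056363]
   [328.5 230.4] [ 5.6 10.3] [0.5501 0.0979]
   [313.1 220.1] [4.2 9.5] [0.5622 0.0535]
   [298.9 210.3] [3.7 6.1] [0.5732 0.0094]
top 17 [ 5.872e-01 -3.910e-02  2.000e-04 -1.740e-02  1.040e-02] [0.00209617 0.00209617]
   [309.6 252.8] [10.4 10.9] [0.5497 0.0938]
   [329.6 247.8] [8.6 9.5] [0.5622 0.0492]
   [349.2 243.3] [7.9 8.1] [0.5737 0.0055]
```

Call:
jog_arm(
  plan=[
    [0.01,-0.02,0.1,0,0,0,1],
    [0,0,0.1,0,0,0,1],
    [0,0,0.08,0,0,0,1],
    [0,0,0,0,0,0,1],
    [0,0,0,0,0,0,1],
    [0,0,0,0,0,0,1],
  ],
)

```text
time_s: 9.57
tcp_pos: [0.5856, -0.0404, 0.1767]
ee_rot: [[-0.965, -0.263, 0.0], [-0.263, 0.965, -0.0], [-0.0, -0.0, -1.0]]
wrist_force: [0.3, -0.2, -0.5]
grip_width: 0.0215
gripper_force: 58.9
```

Call:
jog_arm(
  plan=[
    [0,0,0.02,0,0,0,1],
    [0,0,0.02,0,0,0,1],
    [0,0,0,0,0,0,1],
  ],
)

```text
time_s: 9.95
tcp_pos: [0.5853, -0.0404, 0.1739]
ee_rot: [[-0.965, -0.263, -0.0], [-0.263, 0.965, 0.0], [0.0, 0.0, -1.0]]
wrist_force: [0.0, -0.5, -0.0]
grip_width: 0.0214
gripper_force: 58.9
```

Call:
jog_arm(
  plan=[
    [0,0,0.01,0,0,0,1],
    [0,0,0.01,0,0,0,1],
    [0,0,0,0,0,0,1],
  ],
)

```text
time_s: 10.32
tcp_pos: [0.5856, -0.0404, 0.1731]
ee_rot: [[-0.965, -0.263, 0.0], [-0.263, 0.965, 0.0], [-0.0, -0.0, -1.0]]
wrist_force: [-0.3, -0.2, 1.1]
grip_width: 0.0217
gripper_force: 59.1
```

Call:
jog_arm(
  plan=[
    [0,0,0.01,0,0,0,1],
    [0,0,0,0,0,0,1],
  ],
)

```text
time_s: 10.58
tcp_pos: [0.5859, -0.0404, 0.173]
ee_rot: [[-0.965, -0.263, 0.001], [-0.263, 0.965, -0.0], [-0.001, -0.0, -1.0]]
wrist_force: [-0.3, 0.2, 4.7]
grip_width: 0.0213
gripper_force: 59.7
```

Call:
jog_arm(
  plan=[
    [0,0,0.01,0,0,0,1],
    [0,0,0,0,0,0,1],
  ],
)

```text
time_s: 10.82
tcp_pos: [0.5864, -0.0404, 0.1729]
ee_rot: [[-0.965, -0.263, 0.003], [-0.263, 0.965, -0.0], [-0.002, -0.001, -1.0]]
wrist_force: [-0.6, 0.5, 7.7]
grip_width: 0.0213
gripper_force: 60.1
```

Stopped at hole 0, as expected (foot at the plate's height, 7.7 N). I lift and go to hole 1.

Call:
jog_arm(
  plan=[
    [0,0,-0.13,0,0,0,1],
    [0,0.2,0,0,0,0,1],
    [0,0.3,0,0,0,0,1],
    [0,0.26,0,0,0,0,1],
    [0,0,0.03,0,0,0,1],
    [0,0,0.03,0,0,0,1],
    [0,0,0,0,0,0,1],
    [0,0,0,0,0,0,1],
  ],
)

```text
time_s: 11.82
tcp_pos: [0.5736, 0.0032, 0.1758]
ee_rot: [[-0.965, -0.262, -0.0], [-0.262, 0.965, -0.0], [0.0, -0.0, -1.0]]
wrist_force: [0.4, -0.4, -1.0]
grip_width: 0.0214
gripper_force: 58.8
```

```bash
python3 - <<'E'
from foot import *
s=read_state();t=s['tcp_pos'];print(t,s['wrist_force'])
for n in('wrist','scene'):
    d,P,k,x,z=foot(n,t);print(n,k,x.round(4),(x[:2]-t[:2]).round(4))
    m,big,o=holes(d,c0=(.568,.028))
    for c,e in o: print('  ',np.round(c,1),np.round(e,1),ray(d,*c,.085)[:2].round(4))
E
```

```text
[0.57355788 0.00318442 0.17580317] [ 0.38178383 -0.39026004 -1.03043443]
wrist 285 [ 0.574   0.0054  0.0068 -0.0139  0.0102] [0.0004 0.0022]
   [447.6 267.1] [3.9 5. ] [0.5712 0.1042]
   [432.1 267.1] [3.8 4.5] [0.5743 0.0928]
   [390.8 267. ] [4.2 5. ] [0.5825 0.0623]
   [383.6 267.1] [3.9 5. ] [0.584 0.057]
   [263.1 267.2] [4.2 5.2] [ 0.6083 -0.0319]
   [262.3 236.6] [15.3 17.4] [ 0.5847 -0.0377]
   [384.1 236.5] [22.4 25.5] [0.5608 0.0497]
   [445.1 236.5] [24.8 30.1] [0.5489 0.0936]
scene 87 [ 0.5732  0.0069  0.0172 -0.0066  0.0087] [-0.0003  0.0038]
   [328.4 230.2] [ 5.9 10.5] [0.55   0.0974]
   [313.4 220.2] [4.2 8.6] [0.5616 0.0539]
```

Call:
jog_arm(
  plan=[
    [0.01,0.01,0.03,0,0,0,1],
    [0,0,0.02,0,0,0,1],
    [0,0,0.01,0,0,0,1],
    [0,0,0.01,0,0,0,1],
    [0,0,0,0,0,0,1],
  ],
)

```text
time_s: 12.55
tcp_pos: [0.5737, 0.0042, 0.1729]
ee_rot: [[-0.965, -0.263, 0.002], [-0.263, 0.965, 0.0], [-0.002, -0.0, -1.0]]
wrist_force: [-0.2, 0.8, 6.1]
grip_width: 0.0213
gripper_force: 59.9
```

Call:
jog_arm(
  plan=[
    [0,0,-0.03,0,0,0,1],
    [0.03,0,0,0,0,0,1],
    [0,0,0.01,0,0,0,1],
    [0,0,0.02,0,0,0,1],
    [0,0,0,0,0,0,1],
  ],
)

```text
time_s: 13.18
tcp_pos: [0.572, 0.0037, 0.1728]
ee_rot: [[-0.965, -0.263, 0.003], [-0.263, 0.965, 0.0], [-0.003, -0.0, -1.0]]
wrist_force: [0.2, 1.8, 6.9]
grip_width: 0.0213
gripper_force: 59.9
```

Call:
jog_arm(
  plan=[
    [0,0,-0.03,0,0,0,1],
    [-0.06,0,0,0,0,0,1],
    [0,0,0.01,0,0,0,1],
    [0,0,0.02,0,0,0,1],
    [0,0,0,0,0,0,1],
  ],
)

```text
time_s: 13.8
tcp_pos: [0.5755, 0.0046, 0.1729]
ee_rot: [[-0.965, -0.263, 0.002], [-0.263, 0.965, 0.0], [-0.002, -0.0, -1.0]]
wrist_force: [-0.3, 1.2, 7.1]
grip_width: 0.0214
gripper_force: 60.0
```

Call:
jog_arm(
  plan=[
    [0,0,-0.03,0,0,0,1],
    [0.03,0.03,0,0,0,0,1],
    [0,0,0.01,0,0,0,1],
    [0,0,0.02,0,0,0,1],
    [0,0,0,0,0,0,1],
  ],
)

```text
time_s: 14.42
tcp_pos: [0.5732, 0.0058, 0.1728]
ee_rot: [[-0.965, -0.263, 0.002], [-0.263, 0.965, 0.0], [-0.002, -0.0, -1.0]]
wrist_force: [-0.4, -0.0, 6.4]
grip_width: 0.0212
gripper_force: 59.9
```

Call:
jog_arm(
  plan=[
    [0,0,-0.03,0,0,0,1],
    [0,-0.06,0,0,0,0,1],
    [0,0,0.01,0,0,0,1],
    [0,0,0.02,0,0,0,1],
    [0,0,0,0,0,0,1],
  ],
)

```text
time_s: 15.05
tcp_pos: [0.5742, 0.0024, 0.1729]
ee_rot: [[-0.965, -0.263, 0.003], [-0.263, 0.965, 0.0], [-0.003, -0.0, -1.0]]
wrist_force: [-0.7, 1.6, 8.3]
grip_width: 0.0214
gripper_force: 60.0
```

Hole 1 stopped it at five points across ±1.8 mm, with no sinking anywhere, so it is too small. The fitted shank radius of about 10 mm agrees. On to hole 2.

Call:
jog_arm(
  plan=[
    [0,0,-0.13,0,0,0,1],
    [0,0.2,0,0,0,0,1],
    [0,0.3,0,0,0,0,1],
    [0.01,0.28,0,0,0,0,1],
    [0,0,0.03,0,0,0,1],
    [0,0,0.03,0,0,0,1],
    [0,0,0,0,0,0,1],
    [0,0,0,0,0,0,1],
  ],
)

```text
time_s: 16.05
tcp_pos: [0.5605, 0.0468, 0.1758]
ee_rot: [[-0.965, -0.262, -0.0], [-0.262, 0.965, -0.0], [0.0, -0.0, -1.0]]
wrist_force: [0.1, 0.4, -0.2]
grip_width: 0.0212
gripper_force: 58.9
```

```bash
python3 - <<'E'
from foot import *
s=read_state();t=s['tcp_pos'];print(t,s['wrist_force'])
for n in('wrist','top'):
    d,P,k,x,z=foot(n,t);print(n,k,x.round(4),(x[:2]-t[:2]).round(4))
    m,big,o=holes(d,c0=(.568,.028))
    for c,e in o:
        if e[0]>6: print('  ',np.round(c,1),np.round(e,1),ray(d,*c,.085)[:2].round(4))
E
```

```text
[0.56046065 0.04683383 0.17582828] [ 0.05901866  0.41994385 -0.24409686]
wrist 287 [ 0.5609  0.0493  0.0058 -0.019   0.0102] [0.0004 0.0025]
   [201.9 238.5] [13.9 17.4] [ 0.5847 -0.0372]
   [262.8 238.1] [18.5 21.5] [0.5726 0.0066]
   [384.5 238.1] [25.7 29.7] [0.5487 0.0941]
top 0 [0.5605 0.0468 0.     0.     0.009 ] [0. 0.]
```

Call:
jog_arm(
  plan=[
    [0,0.01,0.03,0,0,0,1],
    [0,0,0.02,0,0,0,1],
    [0,0,0.01,0,0,0,1],
    [0,0,0.01,0,0,0,1],
    [0,0,0,0,0,0,1],
  ],
)

```text
time_s: 16.77
tcp_pos: [0.5611, 0.048, 0.1727]
ee_rot: [[-0.965, -0.263, 0.002], [-0.263, 0.965, 0.0], [-0.002, -0.0, -1.0]]
wrist_force: [0.3, -0.3, 5.4]
grip_width: 0.0212
gripper_force: 59.8
```

Call:
jog_arm(
  plan=[
    [0,0,-0.03,0,0,0,1],
    [0.02,0,0,0,0,0,1],
    [0,0,0.01,0,0,0,1],
    [0,0,0.02,0,0,0,1],
    [0,0,0,0,0,0,1],
  ],
)

```text
time_s: 17.4
tcp_pos: [0.56, 0.0478, 0.1727]
ee_rot: [[-0.965, -0.263, 0.003], [-0.263, 0.965, 0.001], [-0.003, -0.0, -1.0]]
wrist_force: [-0.0, 1.1, 7.1]
grip_width: 0.0215
gripper_force: 59.9
```

Call:
jog_arm(
  plan=[
    [0,0,-0.03,0,0,0,1],
    [-0.04,0,0,0,0,0,1],
    [0,0,0.01,0,0,0,1],
    [0,0,0.02,0,0,0,1],
    [0,0,0,0,0,0,1],
  ],
)

```text
time_s: 18.02
tcp_pos: [0.562, 0.0483, 0.1724]
ee_rot: [[-0.965, -0.263, 0.002], [-0.263, 0.965, 0.0], [-0.002, -0.0, -1.0]]
wrist_force: [-0.7, 1.0, 5.1]
grip_width: 0.0214
gripper_force: 59.7
```

Call:
jog_arm(
  plan=[
    [0,0,-0.03,0,0,0,1],
    [0.02,0.02,0,0,0,0,1],
    [0,0,0.01,0,0,0,1],
    [0,0,0.02,0,0,0,1],
    [0,0,0,0,0,0,1],
  ],
)

```text
time_s: 18.65
tcp_pos: [0.5608, 0.0492, 0.1727]
ee_rot: [[-0.965, -0.263, 0.002], [-0.263, 0.965, 0.0], [-0.002, -0.0, -1.0]]
wrist_force: [0.2, 1.0, 5.2]
grip_width: 0.0213
gripper_force: 59.7
```

Call:
jog_arm(
  plan=[
    [0,0,-0.03,0,0,0,1],
    [0,-0.04,0,0,0,0,1],
    [0,0,0.01,0,0,0,1],
    [0,0,0.02,0,0,0,1],
    [0,0,0,0,0,0,1],
  ],
)

```text
time_s: 19.27
tcp_pos: [0.5616, 0.0468, 0.1728]
ee_rot: [[-0.965, -0.263, 0.003], [-0.263, 0.965, 0.0], [-0.003, -0.0, -1.0]]
wrist_force: [-0.2, 0.1, 6.5]
grip_width: 0.0214
gripper_force: 60.0
```

It sinks slightly (0.3 mm) on the +x side, so the hole centre lies that way. I feel further there.

Call:
jog_arm(
  plan=[
    [0,0,-0.03,0,0,0,1],
    [-0.04,0.02,0,0,0,0,1],
    [0,0,0.01,0,0,0,1],
    [0,0,0.02,0,0,0,1],
    [0,0,0,0,0,0,1],
  ],
)

```text
time_s: 19.9
tcp_pos: [0.5633, 0.0487, 0.1726]
ee_rot: [[-0.965, -0.263, 0.002], [-0.263, 0.965, 0.0], [-0.002, -0.0, -1.0]]
wrist_force: [-0.2, 1.4, 5.6]
grip_width: 0.0216
gripper_force: 59.9
```

Call:
jog_arm(
  plan=[
    [0,0,-0.03,0,0,0,1],
    [0,0.02,0,0,0,0,1],
    [0,0,0.01,0,0,0,1],
    [0,0,0.02,0,0,0,1],
    [0,0,0,0,0,0,1],
  ],
)

```text
time_s: 20.52
tcp_pos: [0.563, 0.0498, 0.1727]
ee_rot: [[-0.965, -0.263, 0.002], [-0.263, 0.965, 0.0], [-0.002, -0.0, -1.0]]
wrist_force: [-0.9, 0.4, 5.7]
grip_width: 0.0212
gripper_force: 59.8
```

Call:
jog_arm(
  plan=[
    [0,0,-0.03,0,0,0,1],
    [0,-0.04,0,0,0,0,1],
    [0,0,0.01,0,0,0,1],
    [0,0,0.02,0,0,0,1],
    [0,0,0,0,0,0,1],
  ],
)

```text
time_s: 21.15
tcp_pos: [0.5639, 0.0474, 0.1728]
ee_rot: [[-0.965, -0.262, 0.003], [-0.262, 0.965, 0.0], [-0.003, -0.001, -1.0]]
wrist_force: [-0.8, 0.2, 6.6]
grip_width: 0.0214
gripper_force: 60.1
```

Call:
jog_arm(
  plan=[
    [0,0,-0.03,0,0,0,1],
    [0.02,0.03,0,0,0,0,1],
    [0,0,0.01,0,0,0,1],
    [0,0,0.02,0,0,0,1],
    [0,0,0.01,0,0,0,1],
    [0,0,0,0,0,0,1],
  ],
)

```text
time_s: 21.9
tcp_pos: [0.5624, 0.0489, 0.1723]
ee_rot: [[-0.965, -0.263, 0.003], [-0.263, 0.965, 0.0], [-0.003, -0.0, -1.0]]
wrist_force: [-0.5, 0.8, 6.8]
grip_width: 0.0211
gripper_force: 60.0
```

Call:
jog_arm(
  plan=[
    [0,0,-0.04,0,0,0,1],
    [0,-0.015,0,0,0,0,1],
    [0,0,0.01,0,0,0,1],
    [0,0,0.02,0,0,0,1],
    [0,0,0.01,0,0,0,1],
    [0,0,0,0,0,0,1],
  ],
)

```text
time_s: 22.65
tcp_pos: [0.5626, 0.0482, 0.1723]
ee_rot: [[-0.965, -0.263, 0.003], [-0.263, 0.965, 0.001], [-0.003, -0.0, -1.0]]
wrist_force: [-0.8, 1.0, 7.7]
grip_width: 0.0215
gripper_force: 60.1
```

Call:
jog_arm(
  plan=[
    [0,0,-0.04,0,0,0,1],
    [0,-0.015,0,0,0,0,1],
    [0,0,0.01,0,0,0,1],
    [0,0,0.02,0,0,0,1],
    [0,0,0.01,0,0,0,1],
    [0,0,0,0,0,0,1],
  ],
)

```text
time_s: 23.4
tcp_pos: [0.5631, 0.0473, 0.1727]
ee_rot: [[-0.965, -0.263, 0.004], [-0.263, 0.965, 0.001], [-0.004, -0.0, -1.0]]
wrist_force: [-0.1, 0.4, 8.7]
grip_width: 0.0211
gripper_force: 60.3
```

Call:
jog_arm(
  plan=[
    [0,0,-0.04,0,0,0,1],
    [0.01,0.02,0,0,0,0,1],
    [0,0,0.01,0,0,0,1],
    [0,0,0.02,0,0,0,1],
    [0,0,0.01,0,0,0,1],
    [0,0,0,0,0,0,1],
  ],
)

```text
time_s: 24.15
tcp_pos: [0.5622, 0.0483, 0.1725]
ee_rot: [[-0.965, -0.263, 0.003], [-0.263, 0.965, 0.001], [-0.003, -0.0, -1.0]]
wrist_force: [-0.3, 0.5, 7.6]
grip_width: 0.0216
gripper_force: 60.1
```

Call:
jog_arm(
  plan=[
    [0,0,-0.04,0,0,0,1],
    [0,0,-0.25,0,0,0,1],
    [0,0,0,0,0,0,1],
    [0,0,0,0,0,0,1],
  ],
)

```text
time_s: 24.65
tcp_pos: [0.5607, 0.048, 0.1885]
ee_rot: [[-0.965, -0.262, 0.0], [-0.262, 0.965, -0.0], [0.0, -0.0, -1.0]]
wrist_force: [0.1, 0.3, -2.0]
grip_width: 0.0214
gripper_force: 58.9
```

```bash
python3 - <<'E'
from foot import *
s=read_state();t=s['tcp_pos'];print(t,s['wrist_force'])
for n in('wrist','scene'):
    d,P,k,x,z=foot(n,t);print(n,k,x.round(4),(x[:2]-t[:2]).round(4))
    # silhouette width across image rows, by height along the handle
    q=(d['depth']>0)&(np.hypot(P[...,0]-t[0],P[...,1]-t[1]-.002)<.03)&(P[...,2]>t[2]-.088)&(P[...,2]<t[2]-.008)
    V=d['view']
    for h in np.arange(-.084,-.006,.006):
        b=q&(abs(P[...,2]-(t[2]+h))<.003); v,u=np.nonzero(b)
        if len(u)<5: continue
        c=[]
        for r in np.unique(v):
            uu=u[v==r]
            if len(uu)>2: c.append((uu.max()-uu.min()+1)*d['depth'][r,uu].mean()/d['fx']*1000)
        if c: print('  h',round(h*1000),np.round(max(c),1),len(c))
E
```

```text
[0.56074068 0.04796359 0.18846039] [ 0.0887429   0.2800001  -1.95547106]
wrist 283 [ 0.5612  0.0504  0.0035 -0.0136  0.0102] [0.0004 0.0024]
  h -84 18.0 7
  h -78 16.2 6
  h -72 18.7 8
  h -66 18.1 9
  h -60 18.3 9
  h -54 18.6 10
  h -48 18.9 9
  h -42 18.3 11
  h -36 18.4 10
  h -30 17.4 8
  h -24 9.6 2
  h -18 23.8 11
  h -12 25.1 17
scene 91 [ 0.5597  0.0512  0.0301 -0.0248  0.0095] [-0.001   0.0032]
  h -84 20.9 3
  h -78 20.8 2
  h -72 20.7 3
  h -66 20.6 3
  h -60 20.6 3
  h -54 20.5 4
  h -48 20.4 3
  h -42 18.3 3
  h -36 20.3 4
  h -30 20.2 3
  h -24 20.1 2
  h -18 18.0 2
  h -12 23.9 3
```

The silhouette widths are ambiguous, so I measure the shank against the head more carefully from the saved wrist image.

```bash
python3 - <<'E'
from foot import *
from rig import read_state
t=read_state()['tcp_pos'];d=dict(np.load('/tmp/wrist.npz'));P=cloud(d)
V=d['view'];R=V[:3,:3]
ax=lambda h:R@np.array([t[0]+.0004,t[1]+.0022,t[2]+h])+V[:3,3]
g=cv2.cvtColor(d['img'],cv2.COLOR_BGR2LAB).astype(float)
for h in (-.08,-.07,-.06,-.05,-.04,-.03,-.012,-.006):
    p=ax(h);u=d['fx']*p[0]/p[2]+d['cx'];v=d['fy']*p[1]/p[2]+d['cy']
    r=int(round(v)); z=d['depth'][r]; lo=int(round(u))
    near=np.abs(z-p[2])<.03
    a=lo
    while near[a-1]:a-=1
    b=lo
    while near[b+1]:b+=1
    G=cv2.GaussianBlur(g[r],(1,1),0); 
    e=np.abs(np.diff(cv2.GaussianBlur(g,(3,1),0)[r],axis=0)).sum(1); k=lambda c:c-3+np.average(np.arange(7),weights=e[c-3:c+4]**2)+.5
    w=k(b)-k(a-1)
    print(h,round(u,1),r,'depth mask',b-a+1,round((b-a+1)*p[2]/d['fx']*1000,2),'edges',round(w*p[2]/d['fx']*1000,2))
    
# picture strip
c=d['img'][120:420,240:400];cv2.imwrite('pics/g2.png',cv2.resize(c,(320*1,600),interpolation=cv2.INTER_CUBIC))
E
```

```text
-0.08 322.1 242 depth mask 1 0.72 edges 0.22
-0.07 322.2 246 depth mask 1 0.69 edges 0.23
-0.06 322.3 251 depth mask 1 0.66 edges 0.61
-0.05 322.4 255 depth mask 1 0.64 edges 0.44
-0.04 322.5 261 depth mask 1 0.61 edges 0.24
-0.03 322.6 267 depth mask 1 0.58 edges 0.13
-0.012 322.9 279 depth mask 1 0.54 edges 0.52
-0.006 323.0 283 depth mask 1 0.52 edges 0.76
```

View pics/g2.png

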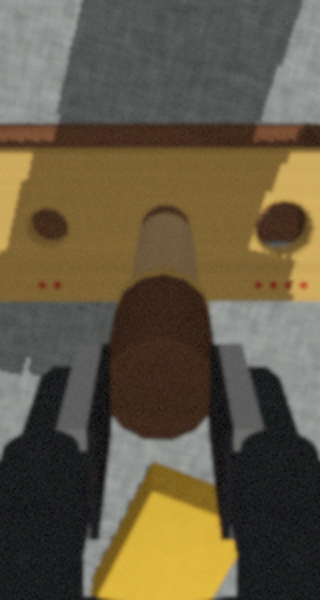

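The crop shows the shank just above hole 2, with the dark far rim of the hole showing behind the foot at picture (165,213). I take the pixel profiles to get the thickness.

```bash
python3 - <<'E'
from foot import *
t=read_state()['tcp_pos'];d=dict(np.load('/tmp/wrist.npz'))
g=d['img'].astype(int)
for r in (232,236,240,244,248,252,256,275,285):
    z=d['depth'][r,285:361]
    zc=d['depth'][r,322]; m=np.abs(z-zc)<.016; i=np.nonzero(m)[0]
    # contiguous about col 322
    a=b=37
    while a>0 and m[a-1]:a-=1
    while b<75 and m[b+1]:b+=1
    for R in (.0089,.0104,.013):
        pass
    w=b-a+1; D=zc
    print(r,'zc',round(float(zc),4),'cols',a+285,b+285,'n',w,'diam',round(1000*2*(lambda s:D*s/(1-s))(np.sin(np.arctan(w/2/d['fx']))),2))
for r in (236,246): print(r,g[r,300:346].sum(1).tolist())
E
```

```text
232 zc 0.2451 cols 312 333 n 22 diam 15.43
236 zc 0.2371 cols 310 334 n 25 diam 17.04
240 zc 0.229 cols 309 334 n 26 diam 17.14
244 zc 0.2202 cols 321 335 n 15 diam 9.36
248 zc 0.2129 cols 308 335 n 28 diam 17.2
252 zc 0.2061 cols 307 336 n 30 diam 17.89
256 zc 0.193 cols 309 334 n 26 diam 14.44
275 zc 0.1661 cols 299 342 n 44 diam 21.57
285 zc 0.1558 cols 313 343 n 31 diam 14.0
236 [280, 267, 267, 280, 273, 270, 274, 281, 279, 268, 254, 244, 247, 256, 255, 261, 262, 254, 269, 265, 260, 262, 256, 265, 264, 262, 267, 255, 269, 265, 261, 261, 263, 249, 252, 256, 257, 269, 280, 274, 270, 283, 271, 268, 281, 284]
246 [278, 274, 279, 283, 272, 278, 282, 262, 255, 255, 251, 260, 254, 259, 263, 264, 252, 260, 257, 264, 259, 253, 259, 265, 253, 262, 259, 254, 260, 256, 262, 257, 252, 257, 248, 260, 243, 265, 264, 277, 278, 272, 274, 275, 276, 278]
```

```bash
python3 - <<'E'
from foot import *
d=dict(np.load('/tmp/wrist.npz'));V=d['view'];R=V[:3,:3];C=-R.T@V[:3,3]
g=cv2.GaussianBlur(d['img'],(1,3),0).astype(float)
def az(u,v):
    r=R.T@np.array([(u-d['cx'])/d['fx'],(v-d['cy'])/d['fy'],1.]);return np.arctan2(r[1],r[0])
for rows,ref in (((234,254),'shank'),((268,296),'head')):
    L=[]
    for r in range(*rows,2):
        p=g[r]; c=np.median(p[316:330],0); lo,hi=[],[]
        dist=np.abs(p-c).sum(1)
        bl=np.median(dist[288:300]) ; br=np.median(dist[346:356])
        l=322
        while l>285 and dist[l]<bl/2: l-=1
        h=322
        while h<362 and dist[h]<br/2: h+=1
        L.append((r,l+.5,h-.5,np.sin(abs(az(l+.5,r)-az(h-.5,r))/2)))
    L=np.array(L);print(ref,L.round(3).tolist(),'median sin',np.median(L[:,3]))
t=read_state()['tcp_pos'];D=np.hypot(t[0]+.0004-C[0],t[1]+.0022-C[1]);print('Dh',D,'expected sin shank 17.8/20.8, head',.0089/D,.0104/D,.013/D)
E
```

```text
shank [[234.0, 312.5, 335.5, 0.116], [236.0, 312.5, 335.5, 0.114], [238.0, 308.5, 336.5, 0.136], [240.0, 308.5, 336.5, 0.133], [242.0, 307.5, 336.5, 0.136], [244.0, 307.5, 337.5, 0.138], [246.0, 307.5, 337.5, 0.135], [248.0, 306.5, 337.5, 0.138], [250.0, 306.5, 337.5, 0.135], [252.0, 305.5, 337.5, 0.137]] median sin 0.13554489045093074
head [[268.0, 300.5, 341.5, 0.155], [270.0, 299.5, 342.5, 0.16], [272.0, 298.5, 343.5, 0.165], [274.0, 297.5, 343.5, 0.166], [276.0, 296.5, 344.5, 0.171], [278.0, 296.5, 344.5, 0.169], [280.0, 296.5, 344.5, 0.166], [282.0, 295.5, 344.5, 0.168], [284.0, 295.5, 345.5, 0.169], [286.0, 295.5, 345.5, 0.167], [288.0, 294.5, 345.5, 0.168], [290.0, 298.5, 346.5, 0.156], [292.0, 302.5, 347.5, 0.145], [294.0, 300.5, 349.5, 0.155]] median sin 0.1663480806677479
Dh 0.07574211673665958 expected sin shank 17.8/20.8, head 0.11750397775313762 0.13730801894748665 0.17163502368435832
```

The tangent-plane measure gives a shank of about 20.5–21 mm, calibrated on the 26 mm head. So it is the 20.8 mm handle, and hole 2 is truly too small. Its best spot there also tells me the centre. I go on to hole 3.

Call:
jog_arm(
  plan=[
    [-0.01,0.2,0,0,0,0,1],
    [0,0.3,0,0,0,0,1],
    [0,0.27,0,0,0,0,1],
    [0,0,0.1,0,0,0,1],
    [0,0,0.1,0,0,0,1],
    [0,0,0,0,0,0,1],
    [0,0,0,0,0,0,1],
  ],
)

```text
time_s: 25.62
tcp_pos: [0.5493, 0.0923, 0.1764]
ee_rot: [[-0.965, -0.262, -0.0], [-0.262, 0.965, -0.0], [0.0, -0.0, -1.0]]
wrist_force: [0.4, -0.8, -1.0]
grip_width: 0.0215
gripper_force: 58.9
```

Call:
jog_arm(
  plan=[
    [0,0,0.03,0,0,0,1],
    [0,0,0.02,0,0,0,1],
    [0,0,0.02,0,0,0,1],
    [0,0,0.01,0,0,0,1],
    [0,0,0,0,0,0,1],
  ],
)

```text
time_s: 26.25
tcp_pos: [0.5492, 0.0928, 0.1716]
ee_rot: [[-0.965, -0.263, -0.0], [-0.263, 0.965, -0.0], [0.0, -0.0, -1.0]]
wrist_force: [0.4, 0.2, -0.9]
grip_width: 0.0213
gripper_force: 58.9
```

It is entering freely (1.7 mm below the plate's top with no force). I carry on gently.

Call:
jog_arm(
  plan=[
    [0,0,0.03,0,0,0,1],
    [0,0,0.03,0,0,0,1],
    [0,0,0,0,0,0,1],
  ],
)

```text
time_s: 26.62
tcp_pos: [0.549, 0.0928, 0.1678]
ee_rot: [[-0.965, -0.263, -0.0], [-0.263, 0.965, -0.0], [0.0, 0.0, -1.0]]
wrist_force: [0.5, 0.6, -1.4]
grip_width: 0.0216
gripper_force: 58.9
```

Call:
jog_arm(
  plan=[
    [0,0,0.05,0,0,0,1],
    [0,0,0.05,0,0,0,1],
    [0,0,0,0,0,0,1],
  ],
)

```text
time_s: 27.0
tcp_pos: [0.5489, 0.0927, 0.1617]
ee_rot: [[-0.965, -0.263, -0.001], [-0.263, 0.965, -0.0], [0.001, 0.0, -1.0]]
wrist_force: [-0.3, -0.6, -1.1]
grip_width: 0.0213
gripper_force: 58.9
```

Call:
jog_arm(
  plan=[
    [0,0,0.06,0,0,0,1],
    [0,0,0.06,0,0,0,1],
    [0,0,0.06,0,0,0,1],
    [0,0,0,0,0,0,1],
  ],
)

```text
time_s: 27.5
tcp_pos: [0.5489, 0.0927, 0.1509]
ee_rot: [[-0.965, -0.262, -0.001], [-0.262, 0.965, -0.0], [0.001, 0.0, -1.0]]
wrist_force: [0.6, 0.5, -0.2]
grip_width: 0.0214
gripper_force: 58.9
```

Call:
jog_arm(
  plan=[
    [0,0,0.06,0,0,0,1],
    [0,0,0.06,0,0,0,1],
    [0,0,0.06,0,0,0,1],
    [0,0,0.06,0,0,0,1],
    [0,0,0,0,0,0,1],
  ],
)

```text
time_s: 28.12
tcp_pos: [0.5489, 0.0927, 0.1365]
ee_rot: [[-0.965, -0.262, -0.001], [-0.262, 0.965, 0.0], [0.001, 0.0, -1.0]]
wrist_force: [-0.8, 0.6, -0.1]
grip_width: 0.0212
gripper_force: 58.9
```

Call:
jog_arm(
  plan=[
    [0,0,0.06,0,0,0,1],
    [0,0,0.06,0,0,0,1],
    [0,0,0.06,0,0,0,1],
    [0,0,0.06,0,0,0,1],
    [0,0,0,0,0,0,1],
  ],
)

```text
time_s: 28.75
tcp_pos: [0.5489, 0.0928, 0.1221]
ee_rot: [[-0.965, -0.263, -0.001], [-0.263, 0.965, 0.0], [0.001, 0.0, -1.0]]
wrist_force: [-0.5, 0.0, 0.1]
grip_width: 0.0215
gripper_force: 58.9
```

Call:
jog_arm(
  plan=[
    [0,0,0.06,0,0,0,1],
    [0,0,0.06,0,0,0,1],
    [0,0,0.06,0,0,0,1],
    [0,0,0.06,0,0,0,1],
    [0,0,0.02,0,0,0,1],
    [0,0,0,0,0,0,1],
  ],
)

```text
time_s: 29.5
tcp_pos: [0.549, 0.0929, 0.1067]
ee_rot: [[-0.965, -0.263, -0.001], [-0.263, 0.965, 0.0], [0.0, 0.0, -1.0]]
wrist_force: [-1.0, 2.6, -0.6]
grip_width: 0.0216
gripper_force: 58.8
```

Call:
jog_arm(
  plan=[
    [0,0,0.02,0,0,0,1],
    [0,0,0.01,0,0,0,1],
    [0,0,0.01,0,0,0,1],
    [0,0,0,0,0,0,1],
  ],
)

```text
time_s: 30.0
tcp_pos: [0.5492, 0.0929, 0.1045]
ee_rot: [[-0.965, -0.263, 0.0], [-0.263, 0.965, 0.0], [-0.0, 0.0, -1.0]]
wrist_force: [-1.1, 3.0, 2.2]
grip_width: 0.0214
gripper_force: 59.2
```

Call:
jog_arm(
  plan=[
    [0,0,0.01,0,0,0,1],
    [0,0,0,0,0,0,1],
  ],
)

```text
time_s: 30.25
tcp_pos: [0.5492, 0.0929, 0.1039]
ee_rot: [[-0.965, -0.263, -0.0], [-0.263, 0.965, 0.0], [-0.0, 0.0, -1.0]]
wrist_force: [-0.8, 3.9, 2.3]
grip_width: 0.0214
gripper_force: 59.2
```

Call:
jog_arm(
  plan=[
    [0,0,0.01,0,0,0,1],
    [0,0,0,0,0,0,1],
  ],
)

```text
time_s: 30.5
tcp_pos: [0.5492, 0.0928, 0.1033]
ee_rot: [[-0.965, -0.263, -0.0], [-0.263, 0.965, 0.0], [-0.0, 0.0, -1.0]]
wrist_force: [-0.9, 4.5, 1.2]
grip_width: 0.0211
gripper_force: 59.2
```

Call:
jog_arm(
  plan=[
    [0,0,0.01,0,0,0,1],
    [0,0,0,0,0,0,1],
  ],
)

```text
time_s: 30.75
tcp_pos: [0.5495, 0.0929, 0.1031]
ee_rot: [[-0.965, -0.263, 0.001], [-0.263, 0.965, 0.0], [-0.001, 0.0, -1.0]]
wrist_force: [-1.0, 3.5, 4.7]
grip_width: 0.0214
gripper_force: 59.7
```

Call:
jog_arm(
  plan=[
    [0,0,0.01,0,0,0,1],
    [0,0,0,0,0,0,1],
  ],
)

```text
time_s: 31.0
tcp_pos: [0.5498, 0.093, 0.1031]
ee_rot: [[-0.965, -0.263, 0.002], [-0.263, 0.965, 0.0], [-0.002, 0.0, -1.0]]
wrist_force: [-2.4, 4.5, 8.7]
grip_width: 0.0213
gripper_force: 60.2
```

Call:
jog_arm(
  plan=[
    [0,0,-0.01,0,0,0,0.4],
    [0,0,0,0,0,0,0.2],
    [0,0,0,0,0,0,0],
    [0,0,0,0,0,0,-0.5],
    [0,0,0,0,0,0,-1],
    [0,0,0,0,0,0,-1],
    [0,0,0,0,0,0,-1],
    [0,0,0,0,0,0,-1],
    [0,0,0,0,0,0,-1],
    [0,0,-0.2,0,0,0,-1],
    [0,0,-0.4,0,0,0,-1],
    [0,0,-0.6,0,0,0,-1],
    [0,0,-0.6,0,0,0,-1],
    [0,0,-0.6,0,0,0,-1],
    [0.3,0,-0.4,0,0,0,-1],
    [0,0,0,0,0,0,-1],
    [0,0,0,0,0,0,-1],
  ],
)

```text
time_s: 33.12
tcp_pos: [0.5319, 0.0881, 0.2704]
ee_rot: [[-0.965, -0.262, 0.0], [-0.262, 0.965, 0.0], [-0.0, 0.0, -1.0]]
wrist_force: [-0.6, 0.6, -0.2]
grip_width: 0.0857
gripper_force: 0.0
```

```bash
python3 - <<'E'
from m import *
s=read_state();print(s['tcp_pos'],s['time_s'])
d=snap('wrist','w9');e=snap('scene')
cv2.imwrite('pics/fin.png',np.hstack([cv2.resize(d['img'][100:340,180:480],(400,320)),cv2.resize(e['img'][120:300,220:445],(400,320))]))
for q in(d,e):
    P=cloud(q);k=(q['depth']>0)&(np.hypot(P[...,0]-.5495,P[...,1]-.094)<.02)&(P[...,2]>.1)&(P[...,2]<.16);z=P[k]
    t=z[z[:,2]>.124];print(len(z),np.percentile(z[:,2],[50,95]),t.mean(0),(t.min(0)+t.max(0))/2)
E
```

```text
[0.53188814 0.08807059 0.2704239 ] 33.125
803 [0.13000707 0.13149726] [0.54866523 0.09410264 0.13009665] [0.54959322 0.09429925 0.12836279]
221 [0.12300553 0.13222892] [0.55069647 0.09755467 0.13024623] [0.54919589 0.09647914 0.12913521]
```

View pics/fin.png

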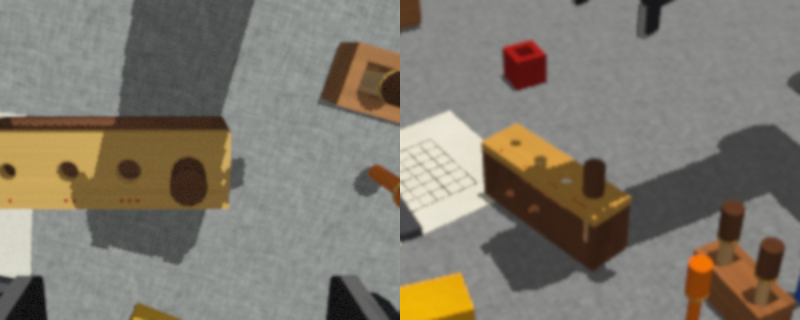

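The picture shows the head standing upright on the plate over hole 3, at (188,182) on the left and (594,178) on the right. Its top is at 0.130 m (85 + 45 mm), so it is right home. The stand is empty, the rack handles are untouched, and the gripper is clear.

```bash
python3 -c "
from rig import robot; print(robot.finish_job())"
```

```text
the job is handed in; nothing more can be done
None
```

The handle was stopped at holes 0, 1 and 2 and went through hole 3 (22 mm), so it is the 20.8 mm one; it stands there right home with its head on the plate, released, and the job is handed in at about 33 s.

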